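Close the book press on a re-glued book

TASK

The re-glued green book still sticks out of the front of the small book press. With the fingertips alone push the book by its spine straight in until it rests squarely against the back stop, then push the wings of the press screw round clockwise, stroke after stroke, until the screw is fully tight and the press board clamps the book. Push gently, do not grip or lift anything, and leave the stamp, the tin and the soap where they are.

Things in the scene. Friction and masses are not known exactly. Their poses are not given: they have to be found in the camera images.
- press: Book press, fixed to the table. Origin: on the table top, on the vertical axis of the screw; x points to the back of the press, away from its open side where the book goes in, y to its left, z up. Pale wooden base, x from -83 to +81 mm, 284 mm wide in y, its top 28 mm above the table.
- back_stop (a point): Middle of the back stop's face, at base-top height: a wooden strip 200 mm long (along the press's y), 12 mm high, its face at x = +66 mm in the press's frame.
- bridge_top (a point): Middle of the top face (112 mm above the table) of the dark steel bridge, 36 (x) x 280 (y) x 20 mm, on two steel columns of 16 mm diameter at x = 0, y = +-118 mm in the press's frame; the book passes between them. On it stand a cap nut over each column (23 mm across, top 132 mm above the table) and, in the middle, a brass bush 34 mm across (top at 120 mm).
- book: Loose green book, 200 x 152 x 20 mm, 0.25 to 0.5 kg (slides at 2 to 5 N), flat on the press base, out at its front. Origin: centre of its underside. Own x along its 200 mm length; own y points out of its spine, to the open front of the press. Spine: flat face 20 mm high, 200 mm long, at own y = +76 mm. Home: origin at x = -10 mm in the press's frame and its spine 24 mm in front of the press board.
- platen: The press board, origin at the centre of its underside: a wooden board 124 (x) x 270 (y) x 18 mm between base and bridge, which slides on the columns and rises and falls with the screw. The book's top cover is 48 mm above the table; the board starts about 4 to 7 mm above it.
- screw (a joint): Angle of the press screw, rad; grows as it turns clockwise seen from above, which lowers screw and board 4 mm a turn. Starts at 4 to 9. Turns freely (2 N on a wing, 0.05 N m) until the board meets the book at 14.9, then stops hard within 0.5 rad; let go, it eases back to 15.0 and holds. In the press's frame wing_a lies at azimuth 90 deg minus this angle (counter-clockwise from x), wing_b opposite.
- screw_head (a point): Point on the vertical axis of the steel winged screw head, at mid-height of the wings; it sinks with the screw from 153 mm above the table at angle 0 to 143 mm when tight. The hub is 26 mm across, from 17 mm below to 5 mm above this point. The head clears the bush on the bridge by 16 mm at angle 0 and by 6 mm when tight.
- wing_a (a point): Centre of one of the two opposite wings: a flat upright round lobe, 26 mm across and 8 mm thick, in a plane through the screw axis, its centre 25 mm from the axis; so the wings reach out to 38 mm from the axis, and from 13 mm below to 13 mm above this point. Free above and all round.
- wing_b (a point): Centre of the other wing, alike.
- stamp: Bystander: loose rubber stamp with a turned wooden handle, 30 x 42 x 66 mm, upright on the table beside the press. Origin: centre of its underside.
- tin: Bystander: loose round balm tin, 54 mm across, 21 mm high, on the table beside the press. Origin: centre of its underside.
- soap: Bystander: loose paper-banded bar of soap, 53 x 78 x 25 mm, on the table beside the press. Origin: centre of its underside.

How it is judged:
On the way, in this order (a step that is already met when the one before it is completed fails the run):
1. The book rests squarely against the back stop while the press board is still clear of it (x of book in the frame of press above -0.014 m and angle between the y axis of book and the x axis of press, either way round below 0.05 rad and contact force between platen and book below 1 N), for 0.2 s.
2. The screw is tight: the board clamps the book (contact force between platen and book above 25 N), for 0.2 s.
At the end, for the whole second after the job is handed in: The book lies within 4 mm of the back stop and within 0.05 rad of square, the board stays clamped on it with more than 25 N, and all is at rest (x of book in the frame of press above -0.014 m and angle between the y axis of book and the x axis of press, either way round below 0.05 rad and linear speed of book below 0.01 m/s and contact force between platen and book above 25 N); the robot touches nothing.
It fails at once if The book is lifted off the press base (by more than 8 mm) or tipped (z of book in the frame of press above 0.036 m or angle between book's own z axis and vertical above 0.12 rad).
It fails at once if The screw head is gripped or forced (more than 45 N from the fingers) (contact force between the fingers and screw above 45 N).
It fails at once if The book is gripped or forced (more than 45 N from the fingers) (contact force between the fingers and book above 45 N).
It fails at once if A bystander is moved by more than 15 mm (distance of any of stamp, tin, soap from where it was at the start of the episode above 0.015 m).
It also fails if it takes over 67 s, if anything falls off the work surface, if the arm or the gripper's body presses on something with over 40 N, if the wrist force passes 120 N, or if a joint passes its speed limit or range.

ROBOT

A 6-joint arm with a two-finger parallel gripper is mounted at the origin on a cart in front of the work surface, level with it; the furniture and walls round the work are solid. World frame = base frame: x ahead of the robot, y to its left, z up, the work surface at z = 0. Lengths are in m, angles in rad, forces in N, time in s.
With the tool pointing down it reaches from about 0.35 to 0.975 m from the base axis. Payload 4.9 kg.
Tool frame: the origin (TCP) lies on the centre line of the jaws, within the pads' length; the fingertips stand 14 mm ahead of it and the grasp point (between the pads) lies 5 mm behind it (manip.nose_length is the distance from the TCP to the fingertips, in m); z points along the fingers, y is the line along which they close (so a half turn about z gives the same grasp; the last joint's range is limited). The gripper opens to 85 mm and grips with 20 to 120 N. Pads are 22 mm wide; open, the fingers measure 114 mm over their backs; the gripper's body (76 mm by 85 mm) begins 54 mm behind the grasp point. The pads swing forward as they close: fully open they stand 13 mm farther back than shut.
Start: joints at [-1.269, 0.053, 1.613, -0, 1.476, -0.119], TCP at [0.255, -0.57, 0.245] pointing down, gripper open.
Joint ranges: [-3.01, 3.01], [-1.01, 2.22], [0.06, 2.58], [-1.02, 4.17], [0.09, 2.62], [-3.14, 3.14]. Speed limits (rad/s): [2.57, 2.57, 3.14, 3.14, 3.14, 3.14].

INTERFACE

Orientations are given as a unit quaternion [w, x, y, z].
In Python, from plant import manip, imaging gives the robot as it stands.
- The arm moves only by the tool play_rows, never from a script. Its argument "commands" is a list of rows, each a list of 6 numbers: the shift along the tool's x, y, z in mm, then the turn, a rotation vector about the tool's x, y, z in degrees. A call has 1 to 5 rows; each row shifts and turns the commanded pose from where the row before left it, along the tool's axes as they then stand; what a row does not reach is not made up. A row lasts 1/12 s, in which the tool goes at most 41.7 mm and 7.16 degrees, less where a joint would pass 70% of its speed; a pose out of reach is approached as far as the arm can. A call is refused whole if a number of a shift passes 41.7 or a number of a turn 7.16, either way. A call with a gripper value outside its range is refused whole. "hand" is the finger opening in mm, from 0 to 85.4, set as the call begins (left out, the last holds). The fingers move at their own pace and stop on an object; the grip force is fixed at half the most. Time passes only in rows, so rows that do not move let the fingers close. It gives the time, the measured TCP pose, the force, the opening and the grip force at its end, in the units of the state.
- manip.state(): the state, without advancing time (a new reading comes with each control period).
- imaging.grab_frame(name): name is "side" or "top"; returns a dict with "image" (420x560x3 uint8, red, green, blue), "fx", "fy", "cx", "cy" (pixels), "R" (3x3) and "t" (3): a world point X has camera coordinates R X + t. Camera axes: x right, y down, z forward; pixel columns grow to the right and rows downward; lengths in m; the calibration is good to about 2 mm. A picture is of the moment at which its call begins. There is no depth.
- manip.job_done(): hands the job in; it is judged then, once.
The state is a dict: "time": time; "joint_pos": joint angles; "joint_vel": joint speeds; "joint_efforts": joint torques, N m; "tool_pos": TCP position; "tool_rot": TCP orientation; "contact_force": force on the tool from outside, world axes, zero at the start; "ft_torque": the same for the moment, N m; "gripper_width": opening from 0.0 (shut) to 1.0 (fully open); "grasp_force": force on a finger pad.
Only numpy, scipy, OpenCV 4.12 (cv2) and the standard library are available. Lean on these libraries where they do the work, as an engineer would, in place of code of your own. Each camera call takes 0.05 s, during which the arm holds its last target. There are 200 camera calls.

## Working session

There is one attempt and no reset: what is moved stays moved. The work goes in short steps, Python scripts to look and compute and a tool call to move; the robot and the scene stay as the last step left them, time stands still between calls to the robot, and variables do not carry over. Pictures are saved under pics/ and viewed, at most 10 in all, crops included, and the job is handed in when it is done.

Besides the shell and the picture viewer there is one more tool, called as name(argument=value, ...), one argument or row to a line, values as JSON. play_rows: Moves the arm, as the interface text tells. Its arguments: {"type":"object","properties":{"commands":{"type":"array","items":{"type":"array","items":{"type":"number"}}},"hand":{"type":"number"}},"required":["commands"]}

```bash
ls; mkdir -p pics; python3 - <<'E'
from plant import manip, imaging
import cv2,numpy as np,pickle
s=manip.state();print(s['time'],s['tool_pos'],s['tool_rot'],s['gripper_width'],s['contact_force'],manip.nose_length)
d={}
for n in("top","side"):
    f=imaging.grab_frame(n);d[n]=f;print(n,f['fx'],f['cx'],f['cy'],np.round(-np.array(f['R']).T@f['t'],3).tolist(),np.round(f['R'],3).tolist())
    cv2.imwrite(f'pics/{n}0.png',f['image'][:,:,::-1])
pickle.dump(d,open('f0.pkl','wb'))
E
```

```text
pics
0.0 [ 0.25512896 -0.5699121   0.24405985] [-1.01331303e-03  9.77945464e-01  2.08857933e-01 -8.53186747e-05] 0.9970538992460607 [ 0.40847765 -0.06367179  0.55525212] 0.014
top 486.5926365788293 270.3154517609263 216.6750244538766 [0.494, 0.023, 1.271] [[0.016, -1.0, 0.007], [-0.995, -0.016, -0.095], [0.095, -0.006, -0.995]]
side 486.90553539620237 288.1654461725533 213.92071988335664 [0.173, 0.779, 0.638] [[-0.87, -0.493, -0.0], [-0.246, 0.435, -0.866], [0.427, -0.753, -0.5]]
```

View pics/top0.png

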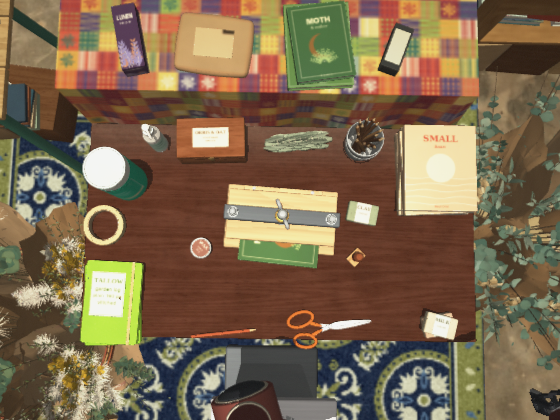

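View pics/side0.png

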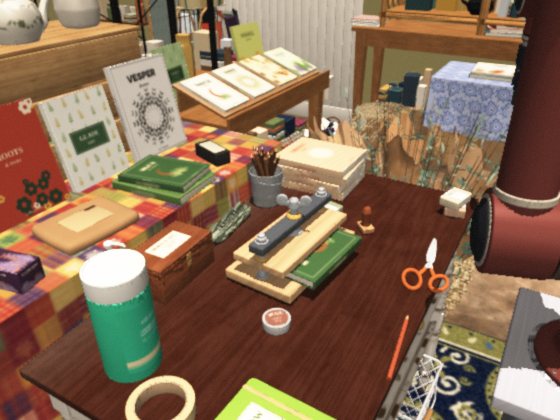

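The top view shows the press at about (282,215), with cap nuts at (233,211) and (332,219). The book sticks out at (278,252), the tin is at (200,247), the stamp at (356,257) and the soap at (362,212). Next I'll measure these and zoom in on the screw.

```bash
cat > h.py <<'E'
import numpy as np,cv2,pickle
def ray(f,u,v,z):
    R=np.array(f['R']);t=np.array(f['t']);c=-R.T@t
    d=R.T@np.array([(u-f['cx'])/f['fx'],(v-f['cy'])/f['fy'],1]);return c+d*(z-c[2])/d[2]
def proj(f,X):
    p=np.array(f['R'])@X+f['t'];return p[0]/p[2]*f['fx']+f['cx'],p[1]/p[2]*f['fy']+f['cy']
E
python3 - <<'E'
from h import *
f=pickle.load(open('f0.pkl','rb'))['top'];im=f['image']
bgr=np.ascontiguousarray(im[:,:,::-1]);hsv=cv2.cvtColor(bgr,cv2.COLOR_BGR2HSV)
for n,u,v,z in(("nutL",233,211,.132),("nutR",332,219,.132),("screw",282,215,.148),("soap",362.5,212.5,.025),("tin",200,247,.021),("stamp",356,257,.03),("bottle",106,167,.2),("cup",368,138,.1)):
    print(n,ray(f,u,v,z).round(4))
m=cv2.inRange(hsv,(45,90,30),(85,255,160));m[:230]=0;m[275:]=0;m[:,:225]=0;m[:,340:]=0
c=max(cv2.findContours(m,0,1)[0],key=cv2.contourArea);r=cv2.minAreaRect(c);print('book',r)
for p in cv2.boxPoints(r):print(p,ray(f,*p,.048).round(4))
m=cv2.inRange(hsv,(10,50,150),(30,200,255));m[:175]=0;m[260:]=0;m[:,:215]=0;m[:,350:]=0
c=np.vstack([k for k in cv2.findContours(m,0,1)[0] if cv2.contourArea(k)>80]);r=cv2.minAreaRect(c);print('wood',r)
for p in cv2.boxPoints(r):print(p,ray(f,*p,.028).round(4),ray(f,*p,.08).round(4)[:2])
cv2.imwrite('pics/z0.png',cv2.resize(bgr[175:275,215:348],None,fx=6,fy=6,interpolation=cv2.INTER_CUBIC)[:600,:798])
E
```

```text
nutL [0.6146 0.1048 0.132 ]
nutR [ 0.5995 -0.1283  0.132 ]
screw [ 0.6055 -0.0101  0.148 ]
soap [ 0.6276 -0.2212  0.025 ]
tin [0.5322 0.1951 0.021 ]
stamp [ 0.5129 -0.2034  0.03  ]
bottle [0.7012 0.3848 0.2   ]
cup [ 0.8039 -0.2204  0.1   ]
book ((278.3416748046875, 251.0266876220703), (69.2577133178711, 17.1041316986084), 4.467159271240234)
[243.15192 256.8556 ] [0.5085 0.0827 0.048 ]
[244.48413 239.80344] [0.5512 0.0803 0.048 ]
[313.53143 245.19778] [ 0.5405 -0.0934  0.048 ]
[312.19922 262.24994] [ 0.4978 -0.0903  0.048 ]
wood ((280.5476989746094, 219.0435791015625), (110.20869445800781, 63.11880874633789), 4.548042297363281)
[223.11436 246.13411] [0.5351 0.1353 0.028 ] [0.5334 0.1306]
[228.11937 183.21407] [0.6975 0.1265 0.028 ] [0.689  0.1222]
[337.98102 191.95305] [ 0.6795 -0.1574  0.028 ] [ 0.6718 -0.1498]
[332.976  254.8731] [ 0.5174 -0.145   0.028 ] [ 0.5164 -0.138 ]
```

View pics/z0.png

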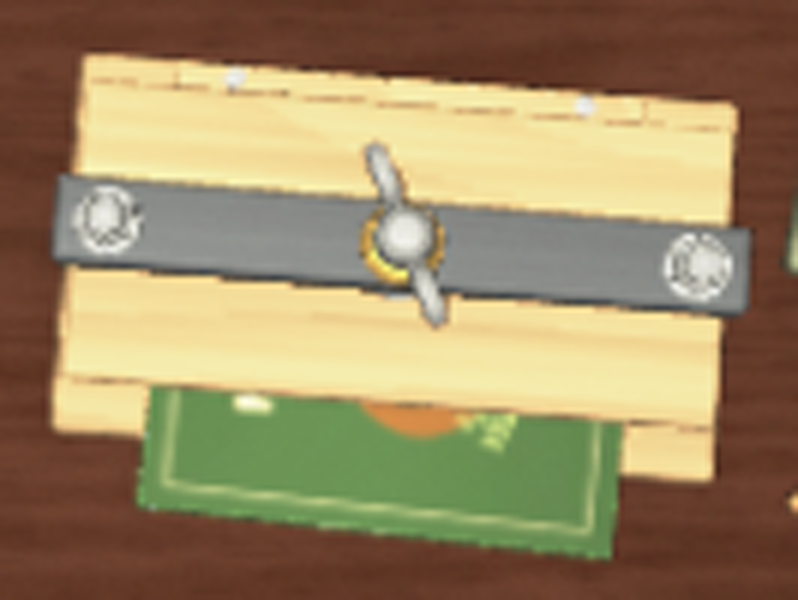

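Zoomed view: the nuts are at zoom (105,218) and (697,265), which gives the press a yaw of about -3.7° and its origin at about (0.607,-0.012). The wings run from (375,148) to (438,318), a press azimuth of about 25°. The spine corners at (136,505) and (610,557) put the spine at about x 0.50 left and 0.485 right. I'll line the open fingers up with the press y axis in front of the spine.

play_rows(
  commands=[
    [0,0,0,0,0,7],
    [0,0,0,0,0,7],
    [0,0,0,0,0,7],
    [0,0,0,0,0,6.8],
    [10,-36,0,0,0,0],
  ],
  hand=85,
)

```text
time: 0.52
tool_pos: [0.2658, -0.538, 0.2439]
tool_rot: [0.0, 0.999, -0.036, -0.001]
contact_force: [0.5, 0.5, 0.4]
gripper_width: 0.998
grasp_force: 0.0
```

play_rows(
  commands=[
    [10,-36,0,0,0,0],
    [10,-36,0,0,0,0],
    [10,-36,0,0,0,0],
    [10,-36,0,0,0,0],
    [10,-36,0,0,0,0],
  ],
)

```text
time: 0.93
tool_pos: [0.3291, -0.3569, 0.2447]
tool_rot: [-0.0, 0.999, -0.033, -0.0]
contact_force: [1.5, -0.7, -0.2]
gripper_width: 0.996
grasp_force: 0.0
```

play_rows(
  commands=[
    [10,-36,0,0,0,0],
    [10,-36,0,0,0,0],
    [10,-36,0,0,0,0],
    [10,-36,0,0,0,0],
    [10,-36,0,0,0,0],
  ],
)

```text
time: 1.35
tool_pos: [0.3905, -0.1805, 0.2449]
tool_rot: [-0.0, 0.999, -0.032, -0.0]
contact_force: [1.4, -1.0, 0.5]
gripper_width: 0.995
grasp_force: 0.0
```

play_rows(
  commands=[
    [10,-36,0,0,0,0],
    [10,-36,0,0,0,0],
    [10,-36,0,0,0,0],
    [10,-36,0,0,0,0],
    [0,0,0,0,0,0],
  ],
)

```text
time: 1.77
tool_pos: [0.4404, -0.0359, 0.2449]
tool_rot: [-0.001, 1.0, -0.028, -0.0]
contact_force: [0.4, 0.4, -0.8]
gripper_width: 0.996
grasp_force: 0.0
```

```bash
python3 - <<'E'
from h import *
from plant import manip
f=pickle.load(open('f0.pkl','rb'))['top']
a=ray(f,232.5,211.3,.132);b=ray(f,331.2,219.2,.132);o=(a+b)/2;y=(a-b)[:2];L=np.hypot(*y);y/=L;x=np.array([y[1],-y[0]])
print('press',o,L,np.degrees(np.arctan2(x[1],x[0])))
T=lambda p:(((p-o)[:2]@x).round(4),((p-o)[:2]@y).round(4))
for p in((237.7,259.2),(316.7,267.8)):print('spine',ray(f,*p,.048),T(ray(f,*p,.048)))
for p in((229,184.3),(337.5,192),(223.7,246.7),(334,254.7)):print('base',T(ray(f,*p,.028)))
for p in((375/6+215,148/6+175),(438/6+215,318/6+175),(405/6+215,235/6+175)):print('wing',T(ray(f,*p,.15)))
s=manip.state();print(s['time'],s['tool_pos'],T(s['tool_pos']),s['tool_rot'],s['joint_pos'])
E
```

```text
press [ 0.60645329 -0.01026869  0.132     ] 0.2328658071956429 -3.6484272500825683
spine [0.50241493 0.09622545 0.048     ] (np.float64(-0.1106), np.float64(0.0997))
spine [ 0.48413862 -0.10170759  0.048     ] (np.float64(-0.1162), np.float64(-0.099))
base (np.float64(0.0795), np.float64(0.1397))
base (np.float64(0.082), np.float64(-0.1409))
base (np.float64(-0.0818), np.float64(0.1391))
base (np.float64(-0.0796), np.float64(-0.1427))
wing (np.float64(0.0336), np.float64(0.0133))
wing (np.float64(-0.0302), np.float64(-0.016))
wing (np.float64(0.0008), np.float64(-0.0009))
1.7667 [ 0.44042578 -0.03591053  0.24492053] (np.float64(-0.1641), np.float64(-0.0362)) [-1.37811580e-03  9.99597989e-01 -2.83189217e-02 -5.48257285e-06] [-0.25170823 -0.41064976  2.01899835  0.00268715  1.53386548  1.37563352]
```

play_rows(
  commands=[
    [0,-18,0,0,0,0.2],
    [0,-18,0,0,0,0],
    [0,0,40,0,0,0],
    [0,0,40,0,0,0],
    [0,0,40,0,0,0],
  ],
)

```text
time: 2.18
tool_pos: [0.4424, -0.0054, 0.1246]
tool_rot: [0.0, 0.999, -0.034, 0.001]
contact_force: [0.5, 0.6, 0.3]
gripper_width: 0.999
grasp_force: 0.0
```

play_rows(
  commands=[
    [0,0,40,0,0,0],
    [0,0,30,0,0,0],
    [0,0,12,0,0,0],
    [0,0,0,0,0,0],
    [8,0,0,0,0,0],
  ],
)

```text
time: 2.6
tool_pos: [0.4485, -0.0059, 0.0421]
tool_rot: [-0.0, 0.999, -0.034, -0.002]
contact_force: [-0.1, 0.1, 0.5]
gripper_width: 1.0
grasp_force: 0.0
```

```bash
python3 - <<'E'
from plant import manip, imaging
import cv2
s=manip.state();print(s['tool_pos'],s['contact_force'],s['tool_rot'])
f=imaging.grab_frame('side');cv2.imwrite('pics/s1.png',cv2.resize(f['image'][170:330,200:420,::-1],None,fx=3.5,fy=3.5,interpolation=cv2.INTER_CUBIC))
E
```

```text
[ 0.44848018 -0.00586461  0.04214784] [-0.14300043  0.11679279  0.50574187] [-1.84382195e-04  9.99415820e-01 -3.41319708e-02 -1.73026968e-03]
```

View pics/s1.png

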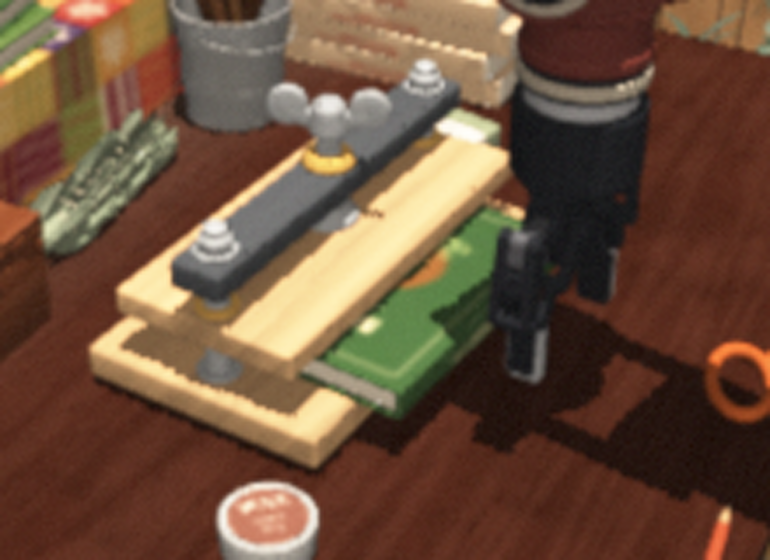

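The side view shows the open fingers in front of the spine, aligned with it, with the left fingertip at crop (527,378), full-frame (350,278). I'll check the tip height and advance.

```bash
python3 - <<'E'
from h import *
f=pickle.load(open('f0.pkl','rb'))['side']
for z in(.02,.03,.04):print(z,ray(f,350.6,278,z).round(4))
E
```

```text
0.02 [0.4576 0.0155 0.02  ]
0.03 [0.453  0.0279 0.03  ]
0.04 [0.4483 0.0403 0.04  ]
```

play_rows(
  commands=[
    [8,0,0,0,0,0],
    [8,0,0,0,0,0],
    [4,0,0,0,0,0],
    [3,0,0,0,0,0],
    [3,0,0,0,0,0],
  ],
)

```text
time: 3.07
tool_pos: [0.4769, -0.0077, 0.0439]
tool_rot: [0.0, 0.999, -0.034, 0.0]
contact_force: [0.3, 0.6, 0.0]
gripper_width: 0.993
grasp_force: 0.0
```

play_rows(
  commands=[
    [0,0,9,0,0,0],
    [3,0,0,0,0,0],
    [3,0,0,0,0,0],
    [3,0,0,0,0,0],
    [3,0,0,0,0,0],
  ],
)

```text
time: 3.48
tool_pos: [0.4873, -0.0083, 0.0336]
tool_rot: [-0.0, 0.999, -0.034, -0.001]
contact_force: [-2.3, -0.1, -1.6]
gripper_width: 0.997
grasp_force: 0.9
```

play_rows(
  commands=[
    [2,0,0,0,0,0],
    [2,0,0,0,0,0],
    [2,0,0,0,0,0],
    [2,0,0,0,0,0],
    [2,0,0,0,0,0],
  ],
)

```text
time: 3.9
tool_pos: [0.4981, -0.0091, 0.0343]
tool_rot: [-0.0, 0.999, -0.034, -0.0]
contact_force: [-2.0, 0.0, -1.5]
gripper_width: 1.0
grasp_force: 0.9
```

play_rows(
  commands=[
    [1.5,0,0,0,0,0],
    [1.5,0,0,0,0,0],
    [1.5,0,0,0,0,0],
    [1.5,0,0,0,0,0],
    [1.5,0,0,0,0,0],
  ],
)

```text
time: 4.32
tool_pos: [0.5056, -0.0096, 0.0343]
tool_rot: [0.0, 0.999, -0.034, -0.0]
contact_force: [-2.8, 0.2, -1.3]
gripper_width: 0.996
grasp_force: 1.1
```

play_rows(
  commands=[
    [1,0,0,0,0,0],
    [1,0,0,0,0,0],
  ],
)

```text
time: 4.48
tool_pos: [0.5075, -0.0098, 0.0344]
tool_rot: [-0.0, 0.999, -0.034, -0.0]
contact_force: [-2.1, 0.2, 0.0]
gripper_width: 0.996
grasp_force: 1.3
```

play_rows(
  commands=[
    [1,0,0,0,0,0],
    [0.5,0,0,0,0,0],
  ],
)

```text
time: 4.65
tool_pos: [0.5091, -0.0099, 0.0343]
tool_rot: [0.0, 0.999, -0.034, 0.0]
contact_force: [-2.9, 0.7, 0.2]
gripper_width: 0.993
grasp_force: 1.4
```

play_rows(
  commands=[
    [0.5,0,0,0,0,0],
    [0.5,0,0,0,0,0],
  ],
)

```text
time: 4.82
tool_pos: [0.5099, -0.0099, 0.0343]
tool_rot: [-0.0, 0.999, -0.034, -0.0]
contact_force: [-3.5, 0.8, 0.5]
gripper_width: 0.994
grasp_force: 1.5
```

play_rows(
  commands=[
    [0.5,0,0,0,0,0],
    [0.5,0,0,0,0,0],
  ],
)

```text
time: 4.98
tool_pos: [0.511, -0.01, 0.0344]
tool_rot: [0.0, 0.999, -0.034, -0.0]
contact_force: [-3.0, 0.1, -0.0]
gripper_width: 0.995
grasp_force: 1.6
```

play_rows(
  commands=[
    [0.5,0,0,0,0,0],
    [0.5,0,0,0,0,0],
  ],
)

```text
time: 5.15
tool_pos: [0.5116, -0.01, 0.0343]
tool_rot: [0.0, 0.999, -0.034, -0.001]
contact_force: [-5.7, 1.0, 3.1]
gripper_width: 0.994
grasp_force: 3.2
```

```bash
python3 - <<'E'
from plant import manip
s=manip.state();print(s['tool_pos'],s['contact_force'],s['ft_torque'])
E
```

```text
[ 0.51164654 -0.0100322   0.0343463 ] [-5.68533226  0.98562193  3.10169695] [ 0.0111034   0.87817529 -0.00947367]
```

play_rows(
  commands=[
    [0.5,0,0,0,0,0],
    [0.5,0,0,0,0,0],
  ],
)

```text
time: 5.32
tool_pos: [0.5117, -0.01, 0.0343]
tool_rot: [-0.0, 0.999, -0.034, -0.002]
contact_force: [-11.3, 0.7, 8.1]
gripper_width: 0.996
grasp_force: 5.3
```

play_rows(
  commands=[
    [0.5,0,0,0,0,0],
    [0,0,0,0,0,0],
  ],
)

```text
time: 5.48
tool_pos: [0.5117, -0.0101, 0.0343]
tool_rot: [0.0, 0.999, -0.034, -0.003]
contact_force: [-12.4, 1.0, 8.2]
gripper_width: 0.996
grasp_force: 5.7
```

play_rows(
  commands=[
    [-3,0,0,0,0,0],
    [-12,0,0,0,0,0],
    [-20,0,0,0,0,0],
    [-20,0,-20,0,0,0],
    [-10,0,-40,0,0,0],
  ],
)

```text
time: 5.9
tool_pos: [0.4436, -0.0049, 0.0897]
tool_rot: [-0.001, 0.999, -0.034, -0.005]
contact_force: [-0.0, -0.4, -0.7]
gripper_width: 0.994
grasp_force: 0.0
```

play_rows(
  commands=[
    [0,0,-40,0,0,0],
    [0,0,-40,0,0,0],
    [0,0,-40,0,0,0],
    [0,0,-20,0,0,0],
    [0,0,0,0,0,0],
  ],
  hand=52,
)

```text
time: 6.32
tool_pos: [0.4526, -0.0064, 0.2423]
tool_rot: [0.001, 0.999, -0.034, 0.008]
contact_force: [0.9, -0.6, 0.7]
gripper_width: 0.609
grasp_force: 0.0
```

```bash
python3 - <<'E'
from plant import manip, imaging
import cv2,pickle
s=manip.state();print(s['tool_pos'],s['contact_force'],s['gripper_width'])
f=imaging.grab_frame('side');g=imaging.grab_frame('top');pickle.dump({'side':f,'top':g},open('f1.pkl','wb'))
a=cv2.resize(f['image'][180:310,220:380,::-1],None,fx=4.2,fy=4.2,interpolation=cv2.INTER_CUBIC)[:546,:672]
cv2.imwrite('pics/s2.png',a)
cv2.imwrite('pics/t2.png',cv2.resize(g['image'][175:275,215:348,::-1],None,fx=6,fy=6,interpolation=cv2.INTER_CUBIC))
E
```

```text
[ 0.45258919 -0.00638402  0.24234255] [ 0.87860333 -0.63657873  0.69254648] 0.6087108250496726
```

View pics/t2.png

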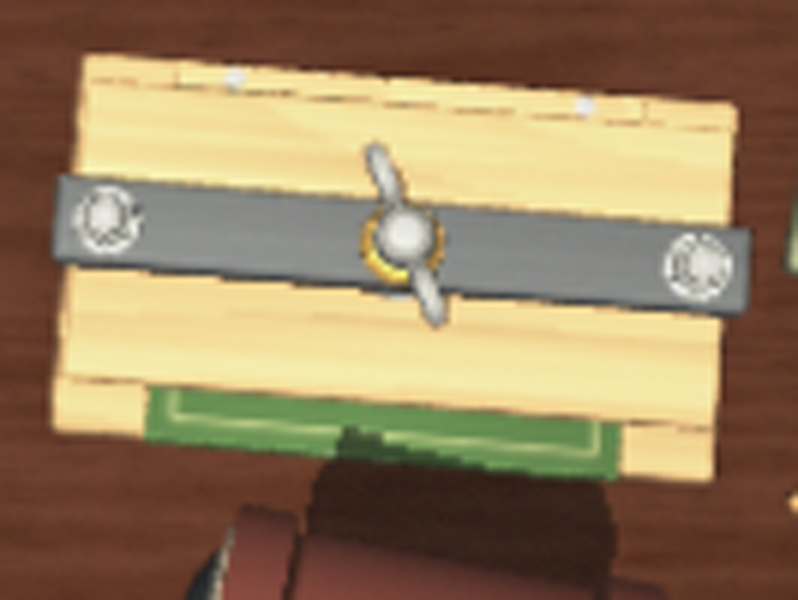

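View pics/s2.png

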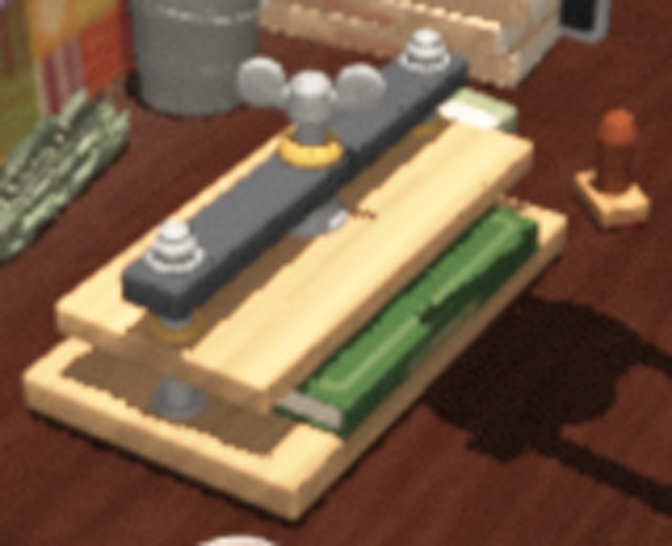

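The top view shows the spine at zoom (145,438)–(618,480), level with the base's front edge and within about 0.015 rad of square. It's against the stop and the board is still clear. Next I'll go over the screw with the fingers set at 52 mm to straddle it, unwinding the wrist by 180°.

play_rows(
  commands=[
    [38.5,-1.5,0,0,0,0],
    [38.5,-1.5,0,0,0,0],
    [38.5,-1.5,0,0,0,0],
    [38.5,-1.5,0,0,0,0],
    [0,0,0,0,0,-7],
  ],
)

```text
time: 6.83
tool_pos: [0.6062, -0.0106, 0.2282]
tool_rot: [-0.001, 1.0, 0.028, -0.003]
contact_force: [-1.2, -0.5, -0.3]
gripper_width: 0.612
grasp_force: 0.0
```

play_rows(
  commands=[
    [0,0,0,0,0,-7],
    [0,0,0,0,0,-7],
    [0,0,0,0,0,-7],
    [0,0,0,0,0,-7],
    [0,0,0,0,0,-7],
  ],
)

```text
time: 7.25
tool_pos: [0.6019, -0.0101, 0.2312]
tool_rot: [-0.001, 0.944, 0.329, -0.002]
contact_force: [0.2, -0.3, 0.6]
gripper_width: 0.614
grasp_force: 0.0
```

play_rows(
  commands=[
    [0,0,0,0,0,-7],
    [0,0,0,0,0,-7],
    [0,0,0,0,0,-7],
    [0,0,0,0,0,-7],
    [0,0,0,0,0,-7],
  ],
)

```text
time: 7.67
tool_pos: [0.6018, -0.0101, 0.2313]
tool_rot: [-0.001, 0.802, 0.598, -0.001]
contact_force: [0.7, -0.5, -0.5]
gripper_width: 0.609
grasp_force: 0.0
```

play_rows(
  commands=[
    [0,0,0,0,0,-7],
    [0,0,0,0,0,-7],
    [0,0,0,0,0,-7],
    [0,0,0,0,0,-7],
    [0,0,0,0,0,-7],
  ],
)

```text
time: 8.08
tool_pos: [0.6018, -0.0101, 0.2313]
tool_rot: [-0.002, 0.585, 0.811, -0.001]
contact_force: [0.3, -0.7, 0.7]
gripper_width: 0.607
grasp_force: 0.0
```

play_rows(
  commands=[
    [0,0,0,0,0,-7],
    [0,0,0,0,0,-7],
    [0,0,0,0,0,-7],
    [0,0,0,0,0,-7],
    [0,0,0,0,0,-7],
  ],
)

```text
time: 8.5
tool_pos: [0.6018, -0.0101, 0.2313]
tool_rot: [-0.002, 0.314, 0.95, -0.0]
contact_force: [-0.1, -1.1, 0.0]
gripper_width: 0.608
grasp_force: 0.0
```

play_rows(
  commands=[
    [0,0,0,0,0,-7],
    [0,0,0,0,0,-7],
    [0,0,0,0,0,-7],
    [0,0,0,0,0,-7],
    [0,0,0,0,0,0],
  ],
)

```text
time: 8.92
tool_pos: [0.6019, -0.0101, 0.2315]
tool_rot: [-0.002, 0.077, 0.997, 0.0]
contact_force: [-0.1, 0.5, -0.5]
gripper_width: 0.609
grasp_force: 0.0
```

```bash
cat >> h.py <<'E'
def rep(tx=.607,ty=-.011):
    from plant import manip
    from scipy.spatial.transform import Rotation as Ro
    s=manip.state();q=np.array(s['tool_rot']);M=Ro.from_quat(q[[1,2,3,0]]).as_matrix();p=np.array(s['tool_pos'])
    d=M.T@(np.array([tx,ty,p[2]])-p)
    print('t',s['time'],'pos',p.round(4),'toolx az',np.degrees(np.arctan2(M[1,0],M[0,0])).round(1),'zaxis',M[:,2].round(4),'j6',np.degrees(s['joint_pos'][5]).round(1),'to axis mm',(d*1000).round(1),'F',np.round(s['contact_force'],1),'M',np.round(s['ft_torque'],2),'w',s['gripper_width'])
E
python3 -c "from h import *;rep()"
```

```text
t 8.9167 pos [ 0.6019 -0.0101  0.2315] toolx az 171.2 zaxis [-3.3e-03  6.0e-04 -1.0e+00] j6 -89.3 to axis mm [-5.2 -0.1 -0. ] F [-0.1  0.5 -0.5] M [-0.01 -0.01 -0.01] w 0.6094328440707542
```

play_rows(
  commands=[
    [-5,0,20,0,0,0],
    [0,0,30,0,0,0],
    [0,0,25,0,0,0],
    [0,0,13,0,0,0],
    [0,0,0,0,0,0],
  ],
)

```text
time: 9.33
tool_pos: [0.6044, -0.0106, 0.1405]
tool_rot: [-0.005, 0.079, 0.997, 0.0]
contact_force: [-0.8, 0.1, -0.5]
gripper_width: 0.61
grasp_force: 0.0
```

play_rows(
  commands=[
    [0,0,0,0,0,5],
    [0,0,0,0,0,5],
    [0,0,0,0,0,5],
    [0,0,0,0,0,5],
    [0,0,0,0,0,5],
  ],
)

```text
time: 9.75
tool_pos: [0.6085, -0.0111, 0.1479]
tool_rot: [0.001, 0.294, 0.956, 0.0]
contact_force: [-0.7, 0.6, -0.3]
gripper_width: 0.61
grasp_force: 0.0
```

play_rows(
  commands=[
    [0,0,0,0,0,5],
    [0,0,0,0,0,5],
    [0,0,0,0,0,5],
    [0,0,0,0,0,5],
    [0,0,0,0,0,5],
  ],
)

```text
time: 10.17
tool_pos: [0.6082, -0.0106, 0.1477]
tool_rot: [0.001, 0.494, 0.869, 0.001]
contact_force: [0.4, 1.5, -0.0]
gripper_width: 0.608
grasp_force: 0.9
```

```bash
python3 - <<'E'
from h import *
from plant import imaging
rep()
f=imaging.grab_frame('side');cv2.imwrite('pics/s3.png',cv2.resize(f['image'][140:270,220:380,::-1],None,fx=4.2,fy=4.2,interpolation=cv2.INTER_CUBIC))
E
```

```text
t 10.1667 pos [ 0.6082 -0.0106  0.1477] toolx az 120.8 zaxis [ 1.7e-03  7.0e-04 -1.0e+00] j6 -38.8 to axis mm [ 0.3 -1.3 -0. ] F [ 0.4  1.5 -0. ] M [0.23 0.02 0.03] w 0.6080329042828483
```

View pics/s3.png

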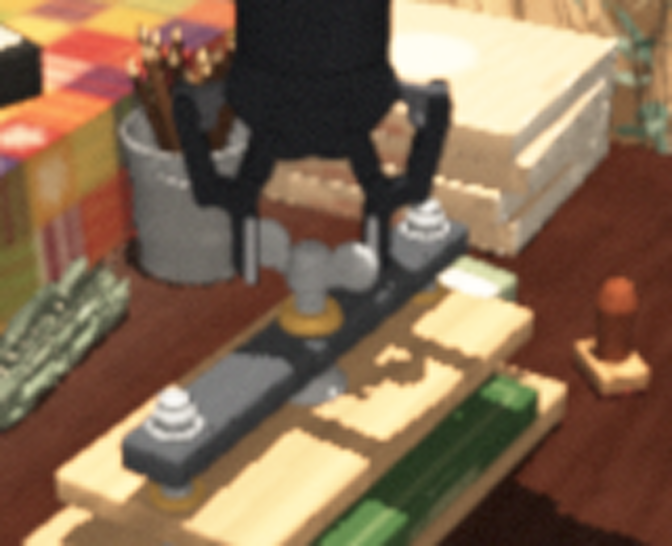

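The side view shows both fingers reaching opposite wings and clear of the bush, and contact has just begun. I'll continue the clockwise stroke.

play_rows(
  commands=[
    [0,0,1,0,0,7],
    [0,0,1,0,0,7],
    [0,0,1,0,0,7],
    [0,0,0,0,0,7],
    [0,0,0,0,0,7],
  ],
)

```text
time: 10.63
tool_pos: [0.6087, -0.0109, 0.1449]
tool_rot: [0.001, 0.732, 0.681, 0.001]
contact_force: [0.3, 1.3, -0.7]
gripper_width: 0.612
grasp_force: 0.9
```

play_rows(
  commands=[
    [0,0,0,0,0,7],
    [0,0,0,0,0,7],
    [0,0,0,0,0,7],
    [0,0,0,0,0,7],
    [0,0,0,0,0,7],
  ],
)

```text
time: 11.05
tool_pos: [0.6085, -0.0111, 0.1447]
tool_rot: [0.001, 0.903, 0.429, 0.001]
contact_force: [0.1, -0.1, 0.7]
gripper_width: 0.606
grasp_force: 0.9
```

play_rows(
  commands=[
    [0,0,0,0,0,7],
    [0,0,0,0,0,7],
    [0,0,0,0,0,7],
    [0,0,0,0,0,7],
    [0,0,0,0,0,7],
  ],
)

```text
time: 11.47
tool_pos: [0.6082, -0.0111, 0.1443]
tool_rot: [0.0, 0.99, 0.138, 0.001]
contact_force: [0.6, 0.0, -1.2]
gripper_width: 0.609
grasp_force: 0.9
```

play_rows(
  commands=[
    [0,0,0,0,0,7],
    [0,0,0,0,0,7],
    [0,0,0,0,0,7],
    [0,0,0,0,0,7],
    [0,0,0,0,0,7],
  ],
)

```text
time: 11.88
tool_pos: [0.6079, -0.0109, 0.144]
tool_rot: [-0.0, 0.986, -0.167, 0.0]
contact_force: [-0.4, 0.7, -2.0]
gripper_width: 0.61
grasp_force: 0.9
```

play_rows(
  commands=[
    [0,0,0,0,0,7],
    [0,0,0,0,0,7],
    [0,0,0,0,0,7],
    [0,0,0,0,0,7],
    [0,0,0,0,0,7],
  ],
)

```text
time: 12.3
tool_pos: [0.6078, -0.0107, 0.1439]
tool_rot: [-0.0, 0.89, -0.455, 0.0]
contact_force: [-1.0, 2.3, -1.1]
gripper_width: 0.611
grasp_force: 0.9
```

play_rows(
  commands=[
    [0,0,0,0,0,7],
    [0,0,0,0,0,7],
    [0,0,0,0,0,7],
    [0,0,0,0,0,7],
    [0,0,0,0,0,7],
  ],
)

```text
time: 12.72
tool_pos: [0.608, -0.0105, 0.144]
tool_rot: [-0.001, 0.712, -0.702, 0.0]
contact_force: [0.1, 1.7, -0.8]
gripper_width: 0.608
grasp_force: 0.9
```

```bash
python3 -c "from h import *;rep()"
```

```text
t 12.7167 pos [ 0.608  -0.0105  0.144 ] toolx az -89.2 zaxis [ 0.001  0.001 -1.   ] j6 171.1 to axis mm [ 0.5  1.  -0. ] F [ 0.1  1.7 -0.8] M [ 0.31 -0.02  0.07] w 0.6079960109548503
```

play_rows(
  commands=[
    [0,0,0,0,0,-5],
    [0,0,-25,0,0,0],
    [0,0,-25,0,0,-4],
    [0,0,0,0,0,-7],
    [0,0,0,0,0,-7],
  ],
)

```text
time: 13.13
tool_pos: [0.6097, -0.0113, 0.1976]
tool_rot: [-0.001, 0.841, -0.541, 0.003]
contact_force: [-0.3, -0.2, -0.5]
gripper_width: 0.609
grasp_force: 0.0
```

play_rows(
  commands=[
    [0,0,0,0,0,-7],
    [0,0,0,0,0,-7],
    [0,0,0,0,0,-7],
    [0,0,0,0,0,-7],
    [0,0,0,0,0,-7],
  ],
)

```text
time: 13.55
tool_pos: [0.6082, -0.0111, 0.1947]
tool_rot: [-0.0, 0.965, -0.263, 0.001]
contact_force: [-0.2, -0.1, 0.1]
gripper_width: 0.61
grasp_force: 0.0
```

play_rows(
  commands=[
    [0,0,0,0,0,-7],
    [0,0,0,0,0,-7],
    [0,0,0,0,0,-7],
    [0,0,0,0,0,-7],
    [0,0,0,0,0,-7],
  ],
)

```text
time: 13.97
tool_pos: [0.6083, -0.0112, 0.1947]
tool_rot: [0.0, 0.999, 0.039, 0.001]
contact_force: [-0.3, -0.4, -0.4]
gripper_width: 0.61
grasp_force: 0.0
```

play_rows(
  commands=[
    [0,0,0,0,0,-7],
    [0,0,0,0,0,-7],
    [0,0,0,0,0,-7],
    [0,0,0,0,0,-7],
    [0,0,0,0,0,-7],
  ],
)

```text
time: 14.38
tool_pos: [0.6083, -0.0111, 0.1947]
tool_rot: [0.001, 0.941, 0.338, 0.001]
contact_force: [0.8, 0.5, -0.4]
gripper_width: 0.61
grasp_force: 0.0
```

play_rows(
  commands=[
    [0,0,0,0,0,-7],
    [0,0,0,0,0,-7],
    [0,0,0,0,0,-7],
    [0,0,0,0,0,-7],
    [0,0,0,0,0,-7],
  ],
)

```text
time: 14.8
tool_pos: [0.6083, -0.0112, 0.1947]
tool_rot: [0.001, 0.796, 0.605, 0.001]
contact_force: [-0.2, -1.0, -0.1]
gripper_width: 0.603
grasp_force: 0.0
```

play_rows(
  commands=[
    [0,0,0,0,0,-7],
    [0,0,0,0,0,-7],
    [0,0,0,0,0,-7],
    [0,0,0,0,0,-7],
    [0,0,0,0,0,0],
  ],
)

```text
time: 15.22
tool_pos: [0.6082, -0.0111, 0.1946]
tool_rot: [0.001, 0.628, 0.779, 0.0]
contact_force: [-0.2, 0.2, 0.6]
gripper_width: 0.609
grasp_force: 0.0
```

```bash
python3 - <<'E'
from h import *
from plant import imaging
rep()
f=imaging.grab_frame('side');cv2.imwrite('pics/s4.png',cv2.resize(f['image'][130:280,220:380,::-1],None,fx=3.9,fy=3.9,interpolation=cv2.INTER_CUBIC))
E
```

```text
t 15.2167 pos [ 0.6082 -0.0111  0.1946] toolx az 102.2 zaxis [ 2.e-03 -4.e-04 -1.e+00] j6 -20.3 to axis mm [ 0.4 -1.2 -0. ] F [-0.2  0.2  0.6] M [-0.02  0.03  0.06] w 0.6093030784909557
```

View pics/s4.png

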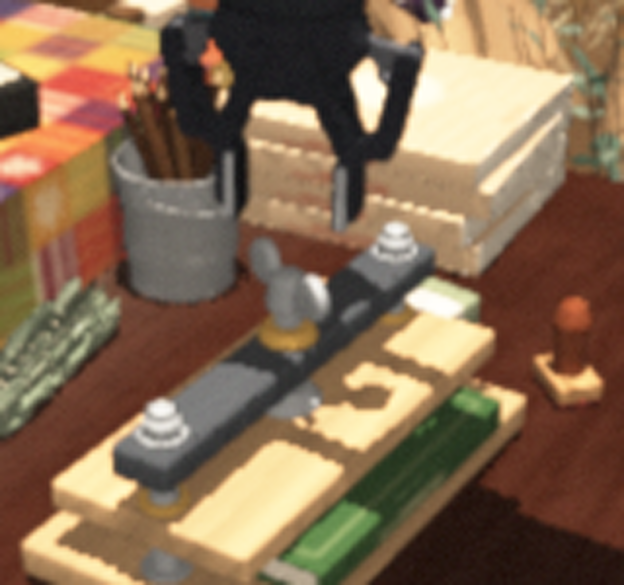

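The side view shows the screw turned, now with its wings edge-on towards the camera at (263,258)–(315,300), and the fingers clear above. Stroke two follows.

play_rows(
  commands=[
    [0,0,30,0,0,0],
    [0,0,21,0,0,0],
    [0,0,0,0,0,4],
    [0,0,0,0,0,5],
    [0,0,0,0,0,5],
  ],
)

```text
time: 15.68
tool_pos: [0.6075, -0.0106, 0.1419]
tool_rot: [-0.001, 0.721, 0.693, 0.0]
contact_force: [0.1, 1.5, -2.1]
gripper_width: 0.608
grasp_force: 0.9
```

play_rows(
  commands=[
    [0,0,0,0,0,7],
    [0,0,0,0,0,7],
    [0,0,0,0,0,7],
    [0,0,0,0,0,7],
    [0,0,0,0,0,7],
  ],
)

```text
time: 16.1
tool_pos: [0.6081, -0.0106, 0.1427]
tool_rot: [-0.0, 0.896, 0.443, 0.001]
contact_force: [1.4, 1.3, -0.6]
gripper_width: 0.608
grasp_force: 0.9
```

play_rows(
  commands=[
    [0,0,0,0,0,7],
    [0,0,0,0,0,7],
    [0,0,0,0,0,7],
    [0,0,0,0,0,7],
    [0,0,0,0,0,7],
  ],
)

```text
time: 16.52
tool_pos: [0.6082, -0.0108, 0.1428]
tool_rot: [-0.0, 0.988, 0.153, 0.001]
contact_force: [1.9, 0.6, -1.1]
gripper_width: 0.606
grasp_force: 0.9
```

play_rows(
  commands=[
    [0,0,0,0,0,7],
    [0,0,0,0,0,7],
    [0,0,0,0,0,7],
    [0,0,0,0,0,7],
    [0,0,0,0,0,7],
  ],
)

```text
time: 16.93
tool_pos: [0.6079, -0.0109, 0.1426]
tool_rot: [-0.0, 0.988, -0.151, 0.0]
contact_force: [1.2, 0.5, -0.9]
gripper_width: 0.608
grasp_force: 0.9
```

play_rows(
  commands=[
    [0,0,0,0,0,7],
    [0,0,0,0,0,7],
    [0,0,0,0,0,7],
    [0,0,0,0,0,7],
    [0,0,0,0,0,7],
  ],
)

```text
time: 17.35
tool_pos: [0.6077, -0.0107, 0.1425]
tool_rot: [-0.0, 0.897, -0.442, 0.0]
contact_force: [0.4, 0.9, -2.4]
gripper_width: 0.609
grasp_force: 1.0
```

```bash
python3 -c "from h import *;rep()"
```

```text
t 17.35 pos [ 0.6077 -0.0107  0.1425] toolx az -52.4 zaxis [ 4.e-04  6.e-04 -1.e+00] j6 134.4 to axis mm [-0.2  0.8 -0. ] F [ 0.4  0.9 -2.4] M [ 0.16 -0.07  0.05] w 0.6094572460745964
```

play_rows(
  commands=[
    [0,0,0,0,0,6],
    [0,0,0,0,0,6],
    [0,0,0,0,0,6],
  ],
)

```text
time: 17.6
tool_pos: [0.6077, -0.0105, 0.1424]
tool_rot: [-0.0, 0.817, -0.576, -0.0]
contact_force: [-0.5, 2.3, -0.4]
gripper_width: 0.609
grasp_force: 0.9
```

play_rows(
  commands=[
    [0,0,0,0,0,6],
    [0,0,0,0,0,6],
    [0,0,0,0,0,6],
    [0,0,0,0,0,0],
  ],
)

```text
time: 17.93
tool_pos: [0.6078, -0.0108, 0.1425]
tool_rot: [-0.0, 0.719, -0.695, 0.0]
contact_force: [0.5, 0.1, 0.2]
gripper_width: 0.612
grasp_force: 0.1
```

```bash
python3 -c "from h import *;rep()"
```

```text
t 17.9333 pos [ 0.6078 -0.0108  0.1425] toolx az -88.1 zaxis [ 3.e-04  3.e-04 -1.e+00] j6 170.1 to axis mm [ 0.2  0.8 -0. ] F [0.5 0.1 0.2] M [0.05 0.02 0.01] w 0.6115378741499692
```

play_rows(
  commands=[
    [0,0,0,0,0,-5],
    [0,0,-25,0,0,0],
    [0,0,-25,0,0,-4],
    [0,0,0,0,0,-7],
    [0,0,0,0,0,-7],
  ],
)

```text
time: 18.35
tool_pos: [0.6093, -0.0114, 0.1958]
tool_rot: [-0.001, 0.846, -0.534, 0.003]
contact_force: [-0.7, -0.2, 0.3]
gripper_width: 0.607
grasp_force: 0.0
```

play_rows(
  commands=[
    [0,0,0,0,0,-7],
    [0,0,0,0,0,-7],
    [0,0,0,0,0,-7],
    [0,0,0,0,0,-7],
    [0,0,0,0,0,-7],
  ],
)

```text
time: 18.77
tool_pos: [0.6079, -0.0112, 0.1929]
tool_rot: [0.0, 0.967, -0.255, 0.001]
contact_force: [0.5, 0.0, 0.1]
gripper_width: 0.61
grasp_force: 0.0
```

play_rows(
  commands=[
    [0,0,0,0,0,-7],
    [0,0,0,0,0,-7],
    [0,0,0,0,0,-7],
    [0,0,0,0,0,-7],
    [0,0,0,0,0,-7],
  ],
)

```text
time: 19.18
tool_pos: [0.6079, -0.0112, 0.1929]
tool_rot: [0.0, 0.999, 0.048, 0.0]
contact_force: [-0.4, 0.0, 0.5]
gripper_width: 0.602
grasp_force: 0.0
```

play_rows(
  commands=[
    [0,0,0,0,0,-7],
    [0,0,0,0,0,-7],
    [0,0,0,0,0,-7],
    [0,0,0,0,0,-7],
    [0,0,0,0,0,-7],
  ],
)

```text
time: 19.6
tool_pos: [0.6079, -0.0112, 0.1929]
tool_rot: [0.0, 0.938, 0.346, 0.0]
contact_force: [-0.0, 0.4, -0.0]
gripper_width: 0.605
grasp_force: 0.0
```

play_rows(
  commands=[
    [0,0,0,0,0,-7],
    [0,0,0,0,0,-7],
    [0,0,0,0,0,-7],
    [0,0,0,0,0,-7],
    [0,0,0,0,0,-7],
  ],
)

```text
time: 20.02
tool_pos: [0.6079, -0.0112, 0.1929]
tool_rot: [0.0, 0.791, 0.612, 0.0]
contact_force: [-1.5, -0.4, -0.8]
gripper_width: 0.61
grasp_force: 0.0
```

play_rows(
  commands=[
    [0,0,0,0,0,-7],
    [0,0,0,0,0,-7],
    [0,0,0,0,0,-7],
    [0,0,0,0,0,-7],
    [0,0,0,0,0,0],
  ],
)

```text
time: 20.43
tool_pos: [0.6079, -0.0112, 0.1929]
tool_rot: [0.0, 0.621, 0.784, 0.0]
contact_force: [-0.0, -0.8, 0.3]
gripper_width: 0.61
grasp_force: 0.0
```

play_rows(
  commands=[
    [0,0,30,0,0,0],
    [0,0,21,0,0,0],
    [0,0,0,0,0,4],
    [0,0,0,0,0,4],
    [0,0,0,0,0,4],
  ],
)

```text
time: 20.85
tool_pos: [0.6073, -0.0108, 0.1407]
tool_rot: [-0.001, 0.703, 0.712, -0.0]
contact_force: [0.3, 1.1, -1.1]
gripper_width: 0.608
grasp_force: 0.9
```

```bash
python3 -c "from h import *;rep()"
```

```text
t 20.85 pos [ 0.6073 -0.0108  0.1407] toolx az 90.7 zaxis [-9.e-04  6.e-04 -1.e+00] j6 -8.8 to axis mm [-0.2 -0.3  0. ] F [ 0.3  1.1 -1.1] M [ 0.27 -0.02  0.06] w 0.6078179605805784
```

play_rows(
  commands=[
    [0,0,0,0,0,5],
    [0,0,0,0,0,5],
    [0,0,0,0,0,4],
  ],
)

```text
time: 21.1
tool_pos: [0.6077, -0.0106, 0.1413]
tool_rot: [-0.0, 0.784, 0.621, 0.0]
contact_force: [0.5, 2.2, -1.3]
gripper_width: 0.607
grasp_force: 0.9
```

play_rows(
  commands=[
    [0,0,0,0,0,3],
    [0,0,0,0,0,3],
    [0,0,0,0,0,3],
  ],
)

```text
time: 21.35
tool_pos: [0.6078, -0.0106, 0.1414]
tool_rot: [-0.0, 0.83, 0.558, 0.0]
contact_force: [1.3, 1.3, -0.7]
gripper_width: 0.611
grasp_force: 0.8
```

```bash
python3 -c "from h import *;rep()"
```

```text
t 21.35 pos [ 0.6078 -0.0106  0.1414] toolx az 67.8 zaxis [ 5.e-04  8.e-04 -1.e+00] j6 14.2 to axis mm [-0.7 -0.6 -0. ] F [ 1.3  1.3 -0.7] M [ 0.26 -0.13  0.07] w 0.6111340122002393
```

play_rows(
  commands=[
    [0,0,0,0,0,3],
    [0,0,0,0,0,3],
    [0,0,0,0,0,3],
  ],
)

```text
time: 21.6
tool_pos: [0.6079, -0.0106, 0.1414]
tool_rot: [-0.0, 0.871, 0.491, 0.001]
contact_force: [1.1, 0.9, -1.3]
gripper_width: 0.611
grasp_force: 0.8
```

play_rows(
  commands=[
    [0,0,0,0,0,3],
    [0,0,0,0,0,3],
    [0,0,0,0,0,3],
  ],
)

```text
time: 21.85
tool_pos: [0.608, -0.0107, 0.1415]
tool_rot: [-0.0, 0.907, 0.421, 0.001]
contact_force: [0.7, 1.1, -1.4]
gripper_width: 0.608
grasp_force: 0.8
```

```bash
python3 -c "from h import *;rep()"
```

```text
t 21.85 pos [ 0.608  -0.0107  0.1415] toolx az 49.8 zaxis [ 1.1e-03  6.0e-04 -1.0e+00] j6 32.1 to axis mm [-0.9 -0.5 -0. ] F [ 0.7  1.1 -1.4] M [ 0.23 -0.2   0.04] w 0.6082097450519498
```

play_rows(
  commands=[
    [0,0,0,0,0,5],
    [0,0,0,0,0,5],
    [0,0,0,0,0,5],
    [0,0,0,0,0,5],
    [0,0,0,0,0,5],
  ],
)

```text
time: 22.27
tool_pos: [0.6082, -0.0109, 0.1417]
tool_rot: [0.0, 0.977, 0.214, 0.001]
contact_force: [1.9, 0.5, -0.6]
gripper_width: 0.607
grasp_force: 0.8
```

play_rows(
  commands=[
    [0,0,0,0,0,7],
    [0,0,0,0,0,7],
    [0,0,0,0,0,7],
    [0,0,0,0,0,7],
    [0,0,0,0,0,7],
  ],
)

```text
time: 22.68
tool_pos: [0.6079, -0.011, 0.1415]
tool_rot: [-0.0, 0.996, -0.091, 0.0]
contact_force: [0.6, 0.5, -1.5]
gripper_width: 0.609
grasp_force: 0.9
```

play_rows(
  commands=[
    [0,0,0,0,0,7],
    [0,0,0,0,0,7],
    [0,0,0,0,0,7],
    [0,0,0,0,0,7],
    [0,0,0,0,0,7],
  ],
)

```text
time: 23.1
tool_pos: [0.6077, -0.0108, 0.1413]
tool_rot: [-0.0, 0.923, -0.386, 0.0]
contact_force: [1.8, 2.0, -1.0]
gripper_width: 0.606
grasp_force: 1.0
```

play_rows(
  commands=[
    [0,0,0,0,0,6],
    [0,0,0,0,0,6],
    [0,0,0,0,0,6],
  ],
)

```text
time: 23.35
tool_pos: [0.6076, -0.0106, 0.1412]
tool_rot: [-0.0, 0.851, -0.525, -0.0]
contact_force: [0.8, 1.2, -1.9]
gripper_width: 0.609
grasp_force: 1.0
```

play_rows(
  commands=[
    [0,0,0,0,0,5],
    [0,0,0,0,0,5],
    [0,0,0,0,0,5],
    [0,0,0,0,0,5],
    [0,0,0,0,0,0],
  ],
)

```text
time: 23.77
tool_pos: [0.6076, -0.0108, 0.1413]
tool_rot: [-0.0, 0.748, -0.663, -0.0]
contact_force: [0.2, 0.4, 0.9]
gripper_width: 0.605
grasp_force: 0.2
```

```bash
python3 -c "from h import *;rep()"
```

```text
t 23.7667 pos [ 0.6076 -0.0108  0.1413] toolx az -83.1 zaxis [-0.e+00  3.e-04 -1.e+00] j6 165.1 to axis mm [ 0.1  0.6 -0. ] F [0.2 0.4 0.9] M [0.04 0.06 0.02] w 0.6054150094110543
```

play_rows(
  commands=[
    [0,0,0,0,0,-5],
    [0,0,-25,0,0,0],
    [0,0,-25,0,0,-4],
    [0,0,0,0,0,-7],
    [0,0,0,0,0,-7],
  ],
)

```text
time: 24.18
tool_pos: [0.6092, -0.0114, 0.1947]
tool_rot: [-0.001, 0.868, -0.496, 0.003]
contact_force: [-0.3, 0.4, -0.1]
gripper_width: 0.61
grasp_force: 0.0
```

play_rows(
  commands=[
    [0,0,0,0,0,-7],
    [0,0,0,0,0,-7],
    [0,0,0,0,0,-7],
    [0,0,0,0,0,-7],
    [0,0,0,0,0,-7],
  ],
)

```text
time: 24.6
tool_pos: [0.6078, -0.0113, 0.1918]
tool_rot: [0.0, 0.977, -0.212, 0.0]
contact_force: [0.2, 0.1, 0.2]
gripper_width: 0.613
grasp_force: 0.0
```

play_rows(
  commands=[
    [0,0,0,0,0,-7],
    [0,0,0,0,0,-7],
    [0,0,0,0,0,-7],
    [0,0,0,0,0,-7],
    [0,0,0,0,0,-7],
  ],
)

```text
time: 25.02
tool_pos: [0.6078, -0.0113, 0.1917]
tool_rot: [0.0, 0.996, 0.091, 0.0]
contact_force: [-0.4, 0.4, 0.7]
gripper_width: 0.613
grasp_force: 0.0
```

play_rows(
  commands=[
    [0,0,0,0,0,-7],
    [0,0,0,0,0,-7],
    [0,0,0,0,0,-7],
    [0,0,0,0,0,-7],
    [0,0,0,0,0,-7],
  ],
)

```text
time: 25.43
tool_pos: [0.6078, -0.0113, 0.1918]
tool_rot: [0.0, 0.922, 0.387, 0.0]
contact_force: [-1.4, -0.6, 0.1]
gripper_width: 0.607
grasp_force: 0.0
```

play_rows(
  commands=[
    [0,0,0,0,0,-7],
    [0,0,0,0,0,-7],
    [0,0,0,0,0,-7],
    [0,0,0,0,0,-7],
    [0,0,0,0,0,-7],
  ],
)

```text
time: 25.85
tool_pos: [0.6078, -0.0113, 0.1918]
tool_rot: [0.0, 0.763, 0.646, 0.0]
contact_force: [-0.5, 0.0, 1.3]
gripper_width: 0.609
grasp_force: 0.0
```

play_rows(
  commands=[
    [0,0,0,0,0,-7],
    [0,0,0,0,0,-7],
    [0,0,0,0,0,-7],
    [0,0,0,0,0,-7],
    [0,0,0,0,0,0],
  ],
)

```text
time: 26.27
tool_pos: [0.6078, -0.0113, 0.1918]
tool_rot: [0.0, 0.586, 0.81, -0.0]
contact_force: [-1.0, -0.3, 1.2]
gripper_width: 0.606
grasp_force: 0.0
```

play_rows(
  commands=[
    [0,0,30,0,0,0],
    [0,0,21,0,0,0],
    [0,0,0,0,0,4],
    [0,0,0,0,0,4],
    [0,0,0,0,0,4],
  ],
)

```text
time: 26.68
tool_pos: [0.6073, -0.0108, 0.1396]
tool_rot: [-0.001, 0.671, 0.742, -0.0]
contact_force: [1.3, 2.3, -1.7]
gripper_width: 0.608
grasp_force: 0.9
```

play_rows(
  commands=[
    [0,0,0,0,0,3],
    [0,0,0,0,0,3],
    [0,0,0,0,0,3],
    [0,0,0,0,0,2],
    [0,0,0,0,0,2],
  ],
)

```text
time: 27.1
tool_pos: [0.6076, -0.0106, 0.1401]
tool_rot: [-0.0, 0.75, 0.662, 0.0]
contact_force: [0.1, 1.6, -2.4]
gripper_width: 0.612
grasp_force: 0.8
```

```bash
python3 -c "from h import *;rep()"
```

```text
t 27.1 pos [ 0.6076 -0.0106  0.1401] toolx az 82.8 zaxis [-2.e-04  8.e-04 -1.e+00] j6 -0.9 to axis mm [-0.5 -0.5 -0. ] F [ 0.1  1.6 -2.4] M [ 0.26 -0.04  0.07] w 0.6123923917400691
```

play_rows(
  commands=[
    [0,0,0,0,0,3],
    [0,0,0,0,0,3],
    [0,0,0,0,0,3],
    [0,0,0,0,0,2],
  ],
)

```text
time: 27.43
tool_pos: [0.6077, -0.0106, 0.1402]
tool_rot: [-0.0, 0.81, 0.586, 0.0]
contact_force: [2.0, 1.7, -1.7]
gripper_width: 0.604
grasp_force: 1.0
```

play_rows(
  commands=[
    [0,0,0,0,0,2],
    [0,0,0,0,0,2],
  ],
)

```text
time: 27.6
tool_pos: [0.6078, -0.0104, 0.1402]
tool_rot: [-0.0, 0.83, 0.558, 0.001]
contact_force: [0.8, 2.6, -1.7]
gripper_width: 0.611
grasp_force: 1.4
```

```bash
python3 -c "from h import *;rep()"
```

```text
t 27.6 pos [ 0.6078 -0.0104  0.1402] toolx az 67.8 zaxis [ 6.0e-04  1.3e-03 -1.0e+00] j6 14.1 to axis mm [-0.9 -0.5 -0. ] F [ 0.8  2.6 -1.7] M [ 0.5 -0.2  0.1] w 0.6112666297442573
```

Resistance is rising, so the board has met the book. I'll continue in small steps.

play_rows(
  commands=[
    [0,0,0,0,0,2],
    [0,0,0,0,0,2],
  ],
)

```text
time: 27.77
tool_pos: [0.608, -0.0102, 0.1402]
tool_rot: [-0.0, 0.849, 0.529, 0.001]
contact_force: [1.8, 3.9, -1.7]
gripper_width: 0.609
grasp_force: 1.8
```

play_rows(
  commands=[
    [0,0,0,0,0,2],
    [0,0,0,0,0,0],
  ],
)

```text
time: 27.93
tool_pos: [0.6079, -0.0103, 0.1402]
tool_rot: [-0.0, 0.857, 0.515, 0.001]
contact_force: [2.1, 3.4, -1.7]
gripper_width: 0.611
grasp_force: 1.6
```

```bash
python3 -c "from h import *;rep()"
```

```text
t 27.9333 pos [ 0.6079 -0.0103  0.1402] toolx az 61.9 zaxis [ 9.0e-04  1.3e-03 -1.0e+00] j6 20.0 to axis mm [-1.  -0.5 -0. ] F [ 2.1  3.4 -1.7] M [ 0.51 -0.23  0.1 ] w 0.6108466757804841
```

play_rows(
  commands=[
    [0,0,0,0,0,2],
    [0,0,0,0,0,2],
  ],
)

```text
time: 28.1
tool_pos: [0.608, -0.0102, 0.1403]
tool_rot: [-0.0, 0.875, 0.485, 0.001]
contact_force: [2.9, 2.8, -1.9]
gripper_width: 0.607
grasp_force: 2.4
```

play_rows(
  commands=[
    [0,0,0,0,0,2],
    [0,0,0,0,0,1],
  ],
)

```text
time: 28.27
tool_pos: [0.608, -0.0102, 0.1403]
tool_rot: [-0.0, 0.887, 0.462, 0.001]
contact_force: [3.3, 4.6, -2.1]
gripper_width: 0.608
grasp_force: 2.7
```

```bash
python3 -c "from h import *;rep()"
```

```text
t 28.2667 pos [ 0.608  -0.0102  0.1403] toolx az 55.0 zaxis [ 0.0011  0.0014 -1.    ] j6 27.0 to axis mm [-1.2 -0.4 -0. ] F [ 3.3  4.6 -2.1] M [ 0.71 -0.43  0.19] w 0.6084867129084974
```

play_rows(
  commands=[
    [0,0,0,0,0,2],
    [0,0,0,0,0,2],
  ],
)

```text
time: 28.43
tool_pos: [0.608, -0.0102, 0.1403]
tool_rot: [-0.0, 0.903, 0.431, 0.001]
contact_force: [3.1, 3.4, -2.1]
gripper_width: 0.608
grasp_force: 3.2
```

play_rows(
  commands=[
    [0,0,0,0,0,2],
    [0,0,0,0,0,1],
  ],
)

```text
time: 28.6
tool_pos: [0.608, -0.0102, 0.1402]
tool_rot: [-0.0, 0.913, 0.407, 0.001]
contact_force: [3.4, 4.2, -2.4]
gripper_width: 0.613
grasp_force: 3.5
```

```bash
python3 -c "from h import *;rep()"
```

```text
t 28.6 pos [ 0.608  -0.0102  0.1402] toolx az 48.0 zaxis [ 0.0013  0.0015 -1.    ] j6 33.9 to axis mm [-1.3 -0.3 -0. ] F [ 3.4  4.2 -2.4] M [ 0.74 -0.53  0.21] w 0.612896104376038
```

play_rows(
  commands=[
    [0,0,0,0,0,2],
    [0,0,0,0,0,2],
  ],
)

```text
time: 28.77
tool_pos: [0.6081, -0.0102, 0.1402]
tool_rot: [-0.0, 0.927, 0.375, 0.001]
contact_force: [2.8, 3.8, -3.5]
gripper_width: 0.609
grasp_force: 3.9
```

play_rows(
  commands=[
    [0,0,0,0,0,2],
    [0,0,0,0,0,1],
  ],
)

```text
time: 28.93
tool_pos: [0.6081, -0.0102, 0.1402]
tool_rot: [-0.0, 0.937, 0.35, 0.001]
contact_force: [4.0, 3.9, -2.6]
gripper_width: 0.608
grasp_force: 4.2
```

```bash
python3 -c "from h import *;rep()"
```

```text
t 28.9333 pos [ 0.6081 -0.0102  0.1402] toolx az 41.0 zaxis [ 0.0015  0.0015 -1.    ] j6 40.9 to axis mm [-1.4 -0.1 -0. ] F [ 4.   3.9 -2.6] M [ 0.74 -0.55  0.3 ] w 0.6083634410878955
```

play_rows(
  commands=[
    [0,0,0,0,0,2],
    [0,0,0,0,0,1],
  ],
)

```text
time: 29.1
tool_pos: [0.6081, -0.0102, 0.1403]
tool_rot: [-0.0, 0.945, 0.326, 0.001]
contact_force: [3.6, 4.0, -3.3]
gripper_width: 0.608
grasp_force: 4.5
```

play_rows(
  commands=[
    [0,0,0,0,0,1],
    [0,0,0,0,0,1],
  ],
)

```text
time: 29.27
tool_pos: [0.6081, -0.0102, 0.1402]
tool_rot: [-0.0, 0.951, 0.31, 0.001]
contact_force: [4.7, 4.5, -2.3]
gripper_width: 0.611
grasp_force: 4.7
```

```bash
python3 -c "from h import *;rep()"
```

```text
t 29.2667 pos [ 0.6081 -0.0102  0.1402] toolx az 36.1 zaxis [ 0.0016  0.0015 -1.    ] j6 45.9 to axis mm [-1.4 -0.  -0. ] F [ 4.7  4.5 -2.3] M [ 0.75 -0.57  0.26] w 0.6110689262844543
```

play_rows(
  commands=[
    [0,0,0,0,0,1],
    [0,0,0,0,0,1],
  ],
)

```text
time: 29.43
tool_pos: [0.6082, -0.0102, 0.1403]
tool_rot: [-0.0, 0.956, 0.293, 0.001]
contact_force: [4.5, 5.2, -3.8]
gripper_width: 0.606
grasp_force: 5.0
```

play_rows(
  commands=[
    [0,0,0,0,0,1],
    [0,0,0,0,0,1],
  ],
)

```text
time: 29.6
tool_pos: [0.6082, -0.0102, 0.1402]
tool_rot: [-0.001, 0.961, 0.276, 0.001]
contact_force: [4.6, 4.7, -3.7]
gripper_width: 0.611
grasp_force: 5.2
```

```bash
python3 -c "from h import *;rep()"
```

```text
t 29.6 pos [ 0.6082 -0.0102  0.1402] toolx az 32.1 zaxis [ 0.0017  0.0015 -1.    ] j6 49.9 to axis mm [-1.4  0.1 -0. ] F [ 4.6  4.7 -3.7] M [ 0.72 -0.63  0.3 ] w 0.6113475357728302
```

play_rows(
  commands=[
    [0,0,0,0,0,1],
    [0,0,0,0,0,1],
    [0,0,0,0,0,1],
  ],
)

```text
time: 29.85
tool_pos: [0.6082, -0.0102, 0.1403]
tool_rot: [-0.0, 0.968, 0.251, 0.001]
contact_force: [4.3, 4.5, -3.2]
gripper_width: 0.607
grasp_force: 5.5
```

play_rows(
  commands=[
    [0,0,0,0,0,1],
    [0,0,0,0,0,1],
    [0,0,0,0,0,1],
  ],
)

```text
time: 30.1
tool_pos: [0.6083, -0.0102, 0.1403]
tool_rot: [-0.0, 0.974, 0.226, 0.001]
contact_force: [4.4, 4.8, -2.7]
gripper_width: 0.606
grasp_force: 5.8
```

```bash
python3 -c "from h import *;rep()"
```

```text
t 30.1 pos [ 0.6083 -0.0102  0.1403] toolx az 26.1 zaxis [ 0.0019  0.0015 -1.    ] j6 55.9 to axis mm [-1.5  0.2 -0. ] F [ 4.4  4.8 -2.7] M [ 0.68 -0.68  0.33] w 0.6061749660449589
```

play_rows(
  commands=[
    [0,0,0,0,0,1],
    [0,0,0,0,0,1],
    [0,0,0,0,0,1],
  ],
)

```text
time: 30.35
tool_pos: [0.6083, -0.0102, 0.1403]
tool_rot: [-0.001, 0.98, 0.2, 0.001]
contact_force: [4.5, 3.7, -3.1]
gripper_width: 0.611
grasp_force: 6.2
```

play_rows(
  commands=[
    [0,0,0,0,0,1],
    [0,0,0,0,0,1],
    [0,0,0,0,0,1],
  ],
)

```text
time: 30.6
tool_pos: [0.6083, -0.0102, 0.1403]
tool_rot: [-0.001, 0.985, 0.174, 0.001]
contact_force: [4.4, 4.0, -3.8]
gripper_width: 0.609
grasp_force: 6.5
```

```bash
python3 - <<'E'
from h import *
from plant import imaging
rep()
f=imaging.grab_frame('side');cv2.imwrite('pics/s5.png',cv2.resize(f['image'][150:280,220:380,::-1],None,fx=4.2,fy=4.2,interpolation=cv2.INTER_CUBIC))
E
```

```text
t 30.6 pos [ 0.6083 -0.0102  0.1403] toolx az 20.1 zaxis [ 0.0021  0.0015 -1.    ] j6 61.9 to axis mm [-1.5  0.3 -0. ] F [ 4.4  4.  -3.8] M [ 0.71 -0.68  0.42] w 0.6085779245520332
```

View pics/s5.png

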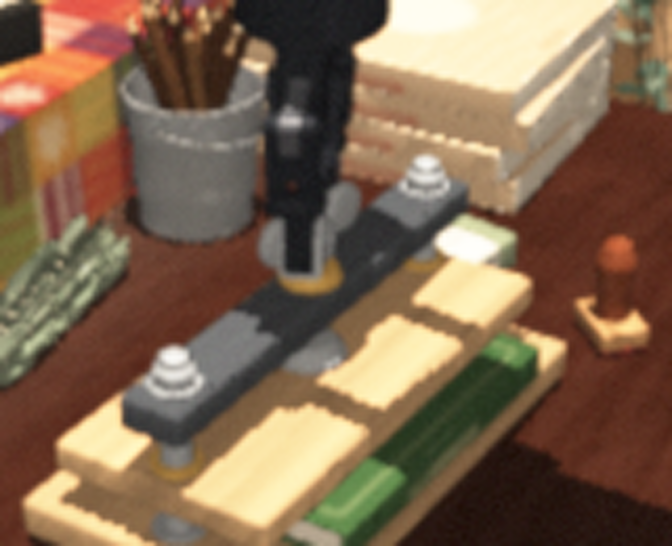

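The side view shows the finger pressing with the wings now roughly along the bridge, lobes at (270,245) and (342,205). That is about 50° past first contact and the torque is near 0.4 N m, so the screw is tight. I'll ease off slowly.

play_rows(
  commands=[
    [0,0,0,0,0,-3],
    [0,0,0,0,0,-3],
    [0,0,0,0,0,-3],
    [0,0,0,0,0,-3],
    [0,0,0,0,0,-3],
  ],
)

```text
time: 31.07
tool_pos: [0.6081, -0.0102, 0.1403]
tool_rot: [-0.0, 0.953, 0.303, 0.001]
contact_force: [4.2, 3.8, -3.0]
gripper_width: 0.607
grasp_force: 3.1
```

play_rows(
  commands=[
    [0,0,0,0,0,-3],
    [0,0,0,0,0,-3],
    [0,0,0,0,0,-3],
    [0,0,0,0,0,-3],
    [0,0,0,0,0,-3],
  ],
)

```text
time: 31.48
tool_pos: [0.6079, -0.0106, 0.1404]
tool_rot: [-0.0, 0.905, 0.424, 0.001]
contact_force: [1.2, 2.7, -1.5]
gripper_width: 0.608
grasp_force: 1.5
```

play_rows(
  commands=[
    [0,0,0,0,0,-3],
    [0,0,0,0,0,-3],
    [0,0,0,0,0,-3],
    [0,0,0,0,0,-3],
    [0,0,0,0,0,-3],
  ],
)

```text
time: 31.9
tool_pos: [0.6075, -0.0114, 0.1405]
tool_rot: [0.0, 0.842, 0.539, -0.0]
contact_force: [-0.1, 0.2, -0.5]
gripper_width: 0.606
grasp_force: 0.1
```

play_rows(
  commands=[
    [0,0,0,0,0,-3],
    [0,0,0,0,0,-3],
    [0,0,0,0,0,-3],
    [0,0,0,0,0,-3],
    [0,0,0,0,0,-3],
  ],
)

```text
time: 32.32
tool_pos: [0.6075, -0.0117, 0.1407]
tool_rot: [0.0, 0.765, 0.644, -0.001]
contact_force: [0.1, 0.1, 0.0]
gripper_width: 0.61
grasp_force: 0.0
```

```bash
python3 -c "from h import *;rep()"
```

```text
t 32.3167 pos [ 0.6075 -0.0117  0.1407] toolx az 80.2 zaxis [-3.0e-04 -1.4e-03 -1.0e+00] j6 1.7 to axis mm [ 0.6 -0.6 -0. ] F [0.1 0.1 0. ] M [ 0.   -0.04  0.02] w 0.6101806277922707
```

play_rows(
  commands=[
    [0,0,-20,0,0,0],
    [0,0,-30,0,0,0],
    [0,0,-35,0,0,0],
    [0,0,-25,0,0,0],
    [0,-30,0,0,0,0],
  ],
)

```text
time: 32.73
tool_pos: [0.5832, -0.0077, 0.2586]
tool_rot: [0.006, 0.766, 0.643, 0.004]
contact_force: [-0.6, -1.1, 1.8]
gripper_width: 0.607
grasp_force: 0.0
```

play_rows(
  commands=[
    [-5,-35,0,0,0,0],
    [-5,-35,0,0,0,0],
    [-5,-35,0,0,0,0],
    [-5,-30,0,0,0,0],
    [0,0,0,0,0,0],
  ],
)

```text
time: 33.15
tool_pos: [0.4375, -0.0025, 0.2499]
tool_rot: [0.0, 0.766, 0.643, -0.001]
contact_force: [-0.1, 0.3, -1.2]
gripper_width: 0.607
grasp_force: 0.0
```

```bash
python3 - <<'E'
from h import *
from plant import imaging
rep()
f=imaging.grab_frame('side');g=imaging.grab_frame('top')
a=cv2.resize(f['image'][180:310,220:380,::-1],(492,400),interpolation=cv2.INTER_CUBIC)
b=cv2.resize(g['image'][175:275,215:348,::-1],None,fx=6,fy=6,interpolation=cv2.INTER_CUBIC)[:,200:500]
b=cv2.resize(b,(300,600))
c=np.zeros((600,800,3),np.uint8);c[:400,:492]=a;c[:,500:]=b
cv2.imwrite('pics/e.png',c)
E
```

```text
t 33.15 pos [ 0.4375 -0.0025  0.2499] toolx az 80.0 zaxis [-0.0016 -0.0014 -1.    ] j6 -0.1 to axis mm [ 20.9 168.4  -0.3] F [-0.1  0.3 -1.2] M [-0.01 -0.01  0.03] w 0.6066412414008646
```

View pics/e.png

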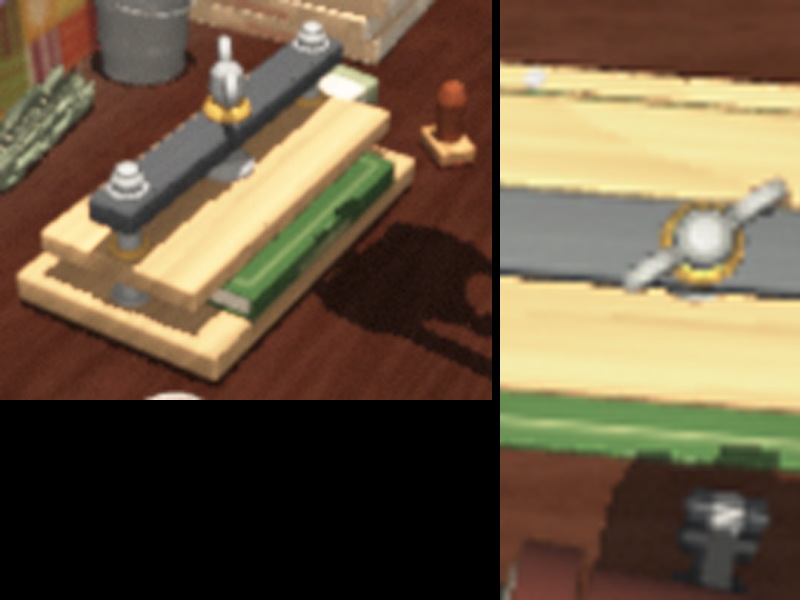

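The wings rest at a press azimuth of about -53°, so the screw is at about 15.07 rad, its tight resting angle. The board sits on the book and the arm is clear, so I'm handing in.

```bash
python3 -c "
from plant import manip
print(manip.job_done())"
```

```text
the job is handed in; nothing more can be done
None
```

The book is pushed in square against the back stop and the screw is tight: after I let go it held at about 15.07 rad with the board on the book, and I handed the job in at about 33 s, but no verdict came back.

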